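# Load the charging tube and hang its tag

### The job

Load the two green cells, button end up, one on top of the other into the leaning tube of the charging station, so that both sit fully down end to end; then hang the yellow tag by its hole on the station's peg and let it hang free. Leave the faulty red cell and the loose things lying about where they are.

Things in the scene. Friction and masses are not known exactly. Their poses are not given: they have to be found in the camera images.
- station: Charging station fixed to the table: grey base 200 (x) x 190 (y) x 22 mm high with a leaning blue tube and, beside it, a peg on a dark 20 mm square post. Origin: centre of its underside; z up, x away from the robot, turned up to 0.25 rad either way. The tube's stop is at (75, 55, 50) mm, the post's axis at (65, -65), its top 159 mm high.
- tube: The magazine: straight blue eight-sided tube, stop plate at the bottom, open on top, its upper side slotted 15 mm wide. Origin: centre of the stop, where the first cell rests. z runs up the bore, leaning 28 degrees from vertical towards the station's -x (about towards the robot); y is level. Bore 37 mm across flats, straight to 112 mm from the stop. Two seated cells reach 140 mm.
- tube_mouth (a point): Centre of the tube's white flared mouth, 126 mm from the stop along the bore, about 161 mm above the table; flare 52 mm wide inside, 58 mm outside, narrowing to 37 mm over 14 mm. A cell let go in the mouth in line with the bore slides down by itself; the upper one of two stands out 14 mm.
- peg_root (a point): Where the peg's axis leaves the front face of its post, 151 mm above the table. Round steel peg, 10 mm diameter, running 65 mm along the station's -x and rising 10 degrees towards its rounded free tip. Axes as the station's (x along the peg's level direction, towards the post).
- peg_tip (a point): Free end of the peg (its centre line; the rounded end stands 5 mm further out).
- tray: Black cell tray fixed to the table, 180 (x) x 60 (y) x 20 mm high, with three round pockets 35 mm wide and 12 mm deep, at x = -60, 0 and +60 mm. Origin: centre of its underside, z up. Left or right of the station.
- tag_block: Grey block fixed to the table, 90 (x) x 100 (y) x 35 mm high, with a slot 11 mm (x) by 64 mm (y), floor at 8 mm, in which the tag stands. Origin: centre of its underside. On the other side of the station from the tray.
- tag: Yellow plastic status tag with a green patch on both faces, a plate 8 mm thick (its x), 60 mm wide (y), 120 mm tall (z), 60 g, standing upright in the block's slot. Origin: centre of its lower edge.
- tag_hole (a point): Centre of the round 26 mm hole through the tag's thickness, 72 mm above its lower edge and 48 mm below its top edge; 35 mm of solid plate above the hole to grip.
- cell_green_1: Green cylindrical battery cell, 32 mm diameter, 70 mm long with its 12 mm wide, 3 mm high steel button on top, about 0.14 kg. Origin: centre of its flat underside; z along its axis towards the button. Stands in one of the tray's pockets, underside 8 mm above the table, button up. The two green cells are alike.
- cell_green_2: Green cylindrical battery cell, 32 mm diameter, 70 mm long with its 12 mm wide, 3 mm high steel button on top, about 0.14 kg. Origin: centre of its flat underside; z along its axis towards the button. Stands in one of the tray's pockets, underside 8 mm above the table, button up. The two green cells are alike.
- cell_red: Red battery cell, faulty, same size, in the remaining pocket of the tray. Origin: centre of its underside. Leave it.
- mcu_board: Bystander: the blue circuit board (101 x 53 x 15 mm) on the table; leave it alone. Origin: its underside.
- breadboard: Bystander: the breadboard (white, 55 x 165 x 10 mm) on the table; leave it alone. Origin: its underside.
- servo: Bystander: the servo (black, 41 x 20 x 43 mm) on the table; leave it alone. Origin: its underside.
- multimeter: Bystander: the multimeter (yellow, 180 x 85 x 43 mm) on the table; leave it alone. Origin: its underside.
- screwdriver: Bystander: the screwdriver (lying) on the table; leave it alone. Origin: its underside.

How it is judged (in metres and radians):
On the way, in this order (a step that is already met when the one before it is completed fails the run):
1. one green cell, button up, has slid down to the tube's stop ((((z of cell_green_1 in the frame of tube between -0.008 and 0.008 m and x of cell_green_1 in the frame of tube between -0.008 and 0.008 m and y of cell_green_1 in the frame of tube between -0.008 and 0.008 m and angle between cell_green_1's own z axis and vertical below 0.9 rad) and linear speed of cell_green_1 below 0.02 m/s) or ((z of cell_green_2 in the frame of tube between -0.008 and 0.008 m and x of cell_green_2 in the frame of tube between -0.008 and 0.008 m and y of cell_green_2 in the frame of tube between -0.008 and 0.008 m and angle between cell_green_2's own z axis and vertical below 0.9 rad) and linear speed of cell_green_2 below 0.02 m/s))), for 0.2 s.
2. the other green cell, button up, sits on it in the tube ((((z of cell_green_1 in the frame of tube between -0.008 and 0.008 m and x of cell_green_1 in the frame of tube between -0.008 and 0.008 m and y of cell_green_1 in the frame of tube between -0.008 and 0.008 m and angle between cell_green_1's own z axis and vertical below 0.9 rad) and (z of cell_green_2 in the frame of tube between 0.062 and 0.078 m and x of cell_green_2 in the frame of tube between -0.008 and 0.008 m and y of cell_green_2 in the frame of tube between -0.008 and 0.008 m and angle between cell_green_2's own z axis and vertical below 0.9 rad)) or ((z of cell_green_2 in the frame of tube between -0.008 and 0.008 m and x of cell_green_2 in the frame of tube between -0.008 and 0.008 m and y of cell_green_2 in the frame of tube between -0.008 and 0.008 m and angle between cell_green_2's own z axis and vertical below 0.9 rad) and (z of cell_green_1 in the frame of tube between 0.062 and 0.078 m and x of cell_green_1 in the frame of tube between -0.008 and 0.008 m and y of cell_green_1 in the frame of tube between -0.008 and 0.008 m and angle between cell_green_1's own z axis and vertical below 0.9 rad))) and linear speed of each of cell_green_1, cell_green_2 below 0.02 m/s), for 0.2 s.
3. the tag hangs released by its hole on the peg (x of tag_hole in the frame of peg_root between -0.064 and 0.001 m and y of tag_hole in the frame of peg_root between -0.011 and 0.011 m and z of tag_hole in the frame of peg_root between -0.016 and 0.013 m and angle between tag's own z axis and vertical below 0.35 rad and contact force between tag and the fingers below 0.05 N and linear speed of tag below 0.02 m/s), for 0.2 s.
At the end, for the whole second after the job is handed in: Green cells at rest in the tube, button up, one at the stop and one 70 mm above it (8 mm along and across the bore); tag at rest, released, upright to 0.35 rad, peg through its hole (centre between root and tip, 11 mm sideways, -16 to +13 mm high of the root); red cell within 20 mm of its start (all of step 2 and all of step 3 and distance of cell_red from where it was at the start of the episode below 0.02 m); the robot touches nothing.
It fails at once if the red cell is moved more than 20 mm (distance of cell_red from where it was at the start of the episode above 0.02 m).
It fails at once if another loose thing on the bench is moved more than 30 mm (distance of any of mcu_board, breadboard, servo, multimeter, screwdriver from where it was at the start of the episode above 0.03 m).
It also fails if it takes over 69 s, if anything falls off the work surface, if the arm or the gripper's body presses on something with over 40 N, if the wrist force passes 120 N, or if a joint passes its speed limit or range.

### The arm

A 6-joint arm with a two-finger parallel gripper is mounted at the origin on the work surface. World frame = base frame: x ahead of the robot, y to its left, z up, the work surface at z = 0. Lengths are in mm, angles in rad, forces in N, time in s.
With the tool pointing down it reaches from about 250 to 775 mm from the base axis. Payload 8.9 kg.
Tool frame: the origin (TCP) lies between the finger pads; the fingertips stand 11 mm ahead of it and the grasp point (between the pads) lies 8 mm behind it (ctrl.tip_reach is the distance from the TCP to the fingertips, in mm); x points along the fingers, y is the direction in which the jaws open and shut, and the axes are right-handed (so a half turn about x gives the same grasp; the last joint's range is limited). The gripper opens to 85 mm and grips with 20 to 120 N. Pads are 22 mm wide; open, the fingers measure 114 mm over their backs; the gripper's body (76 mm by 85 mm) begins 54 mm behind the grasp point. The pads swing forward as they close: fully open they stand 13 mm farther back than shut.
Start: joints at [-1.337, 0.291, -0.153, 1.127, 0, 1.431], TCP at [191.219, -488.937, 242.305] pointing down, gripper open.
Joint ranges: [-2.52, 2.52], [-0.91, 1.74], [-1.3, 1.37], [-1.96, 2.02], [-1.52, 1.47], [-3.14, 3.14]. Speed limits (rad/s): [2.22, 2.22, 2.79, 3.14, 3.14, 3.14].

### API

Orientations are given as a rotation vector (axis times angle).
In Python, from plant import ctrl, vision gives the robot as it stands.
- The arm moves only by the tool jog_arm, never from a script. Its argument "targets" is text: rows parted by semicolons, each of 7 numbers parted by spaces: the finger opening in mm, from 0 to 85.4, then the shift along the tool's x, y, z in mm, then the turn, a rotation vector about the tool's x, y, z in degrees. A call has 1 to 20 rows; each row shifts and turns the commanded pose from where the row before left it, along the tool's axes as they then stand; what a row does not reach is not made up. A row lasts 1/10 s, in which the tool goes at most 50 mm and 8.59 degrees, less where a joint would pass 70% of its speed; a pose out of reach is approached as far as the arm can. A call is refused whole if a number of a shift passes 50 or a number of a turn 8.59, either way. A call with a gripper value outside its range is refused whole. The fingers move at their own pace and stop on an object; "grip_force" is the grip in N (left out, the last holds). Time passes only in rows, so rows that do not move let the fingers close. It gives the time, the measured TCP pose, the force and the opening at its end, in the units of the state.
- ctrl.sense(): the state, without advancing time (a new reading comes with each control period).
- vision.grab_frame(name): name is "side" or "top"; returns a dict with "frame" (384x512x3 uint8, red, green, blue), "z_map" (384x512 float32, mm along the optical axis (not along the pixel's ray), 0 where there is no reading), "camera_matrix" (3x3 intrinsics, pixels), "extrinsics" (4x4, takes a point from world to camera coordinates). Camera axes: x right, y up, looking along -z (the intrinsics and any distortion apply to the point x, -y, -z); pixel columns grow to the right and rows downward; lengths in mm; the calibration is good to about 2 mm. A picture is of the moment at which its call begins.
- ctrl.job_done(): hands the job in, once; it reports no verdict.
The state is a dict: "time_s": time; "joint_pos": joint angles; "dq": joint speeds; "joint_efforts": joint torques, N m; "tcp_pos": TCP position; "tool_rot": TCP orientation; "force": force on the tool from outside, world axes, zero at the start; "wrist_torque": the same for the moment, N m; "gripper_width": opening from 0.0 (shut) to 1.0 (fully open).
Only numpy, scipy, OpenCV 4.12 (cv2) and the standard library are available. Lean on these libraries where they do the work, as an engineer would, in place of code of your own. Each camera call takes 0.05 s, during which the arm holds its last target. There are 200 camera calls.

## Working session

There is one attempt and no reset: what is moved stays moved. The work goes in short steps, Python scripts to look and compute and a tool call to move; the robot and the scene stay as the last step left them, time stands still between calls to the robot, and variables do not carry over. Pictures are saved under pics/ and viewed, about 8 in all and at most 12, crops included, and the job is handed in when it is done.

Besides the shell and the picture viewer there is one more tool, called after "Emit:" as name(argument=value, ...) on one line, values as JSON. jog_arm: Moves the arm, as the interface text tells. Its arguments: {"type":"object","properties":{"targets":{"type":"string"},"grip_force":{"type":"number"}},"required":["targets"]}

```bash
ls; mkdir -p pics
cat > h.py <<'E'
import numpy as np, cv2
from plant import ctrl, vision
from scipy.spatial.transform import Rotation as R
def grab(n,save=None):
    f=vision.grab_frame(n); 
    if save: cv2.imwrite(save,f["frame"][:,:,::-1]); 
    return f
def cloud(f):
    z=f["z_map"]; K=f["camera_matrix"]; v,u=np.mgrid[:z.shape[0],:z.shape[1]]
    p=np.stack([(u-K[0,2])/K[0,0]*z,-(v-K[1,2])/K[1,1]*z,-z],-1)
    E=f["extrinsics"]; w=(p-E[:3,3])@E[:3,:3]
    w[z<=0]=np.nan; return w
E
python3 - <<'E'
from h import *
for n in("top","side"):
    f=grab(n); np.savez(f"{n}.npz",**f); w=cloud(f)
    print(n,f["camera_matrix"].round(1).tolist(),(-f["extrinsics"][:3,:3].T@f["extrinsics"][:3,3]).round())
    cv2.imwrite(f"pics/{n}0.png",cv2.resize(f["frame"][:,:,::-1],(800,600),interpolation=cv2.INTER_CUBIC))
print(ctrl.sense())
E
```

```text
pics
top [[398.2, 0.0, 251.9], [0.0, 398.2, 192.5], [0.0, 0.0, 1.0]] [ 481.  -88. 1368.]
side [[470.4, 0.0, 246.5], [0.0, 470.4, 189.2], [0.0, 0.0, 1.0]] [  185. -1151.   878.]
{'time_s': 0.1, 'joint_pos': array([-1.33728320e+00,  2.91234554e-01, -1.54037328e-01,  1.12666882e+00,
        3.34242831e-05,  1.43149967e+00]), 'dq': array([-8.43637415e-05, -7.29349320e-04,  3.05574397e-03, -8.45876285e-04,
        3.01621864e-04,  1.45632951e-03]), 'joint_efforts': array([ 1.71403939e-03, -5.37977886e+01,  3.31919038e+01,  9.32573952e-03,
       -2.24437777e-04,  1.27555967e-05]), 'tcp_pos': array([ 191.15370971, -488.57750896,  241.78924393]), 'tool_rot': array([ 2.01815939,  0.38179279, -2.01820149]), 'force': array([-0.51381334, -0.25338893, -0.75351144]), 'wrist_torque': array([0.02820673, 0.02866674, 0.01986096]), 'gripper_width': 0.9997722561748392}
```

View pics/top0.png

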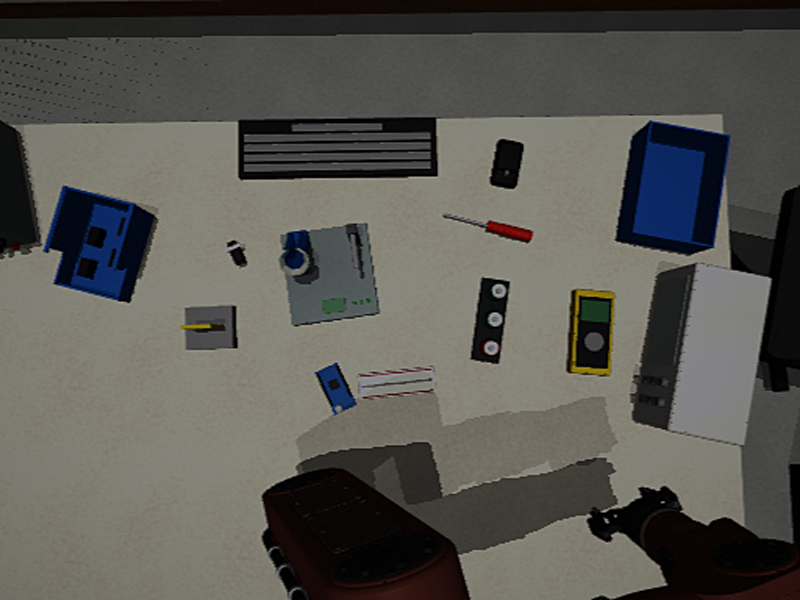

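View pics/side0.png

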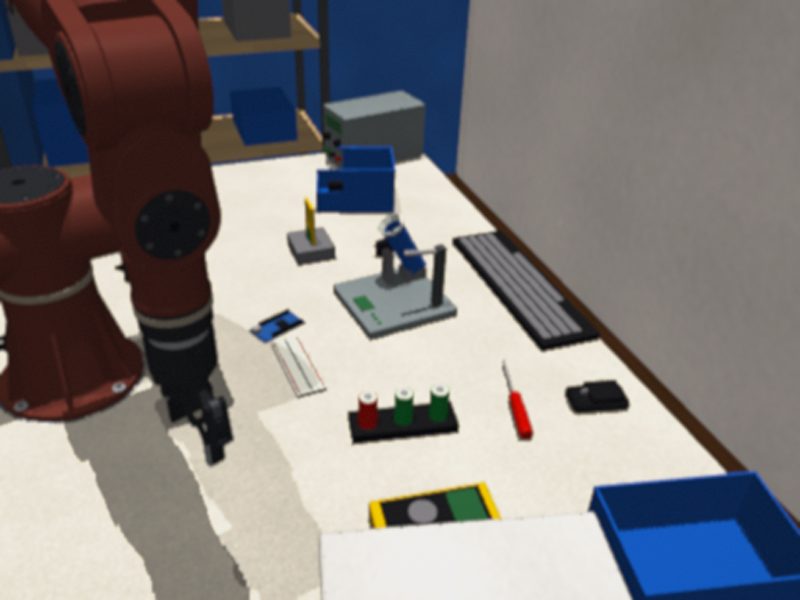

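Top picture: green cells at (495,319) and (499,290), red at (491,348), tube mouth (295,265), peg/post (352,240), tag (200,327). The side view confirms this. Next I measure from the depth clouds.

Run:
```python
from h import *
W={n:cloud(dict(np.load(n+".npz"))) for n in("top","side")}
F={n:np.load(n+".npz")["frame"] for n in W}
def box(u0,v0,u1,v1,n="top"):
    s=512/800; a=np.s_[int(v0*s):int(v1*s),int(u0*s):int(u1*s)]
    return W[n][a].reshape(-1,3)
def rect(p,zl,zh,t):
    q=p[(p[:,2]>zl)&(p[:,2]<zh)]; r=cv2.minAreaRect(q[:,:2].astype(np.float32)); print(t,len(q),np.round(r[0],1),np.round(r[1],1),round(r[2],2),q[:,2].mean().round(1))
t0=box(400,420,500,520); 
rect(box(270,210,390,335),14,30,"base")
rect(box(460,270,520,370),12,28,"tray")
rect(box(170,290,250,360),28,42,"block")
rect(box(170,290,250,360),80,140,"tag")
# side camera, full cloud by region
S=W["side"].reshape(-1,3);T=W["top"].reshape(-1,3)
c=None
for nm,P in(("top",T),("side",S)):
    # cells
    q=box(460,270,520,370); x0=np.nanmean(q[q[:,2]>60],0) 
    m=(abs(P[:,0]-x0[0])<100)&(abs(P[:,1]-x0[1])<40)&(P[:,2]>74)&(P[:,2]<90)
    q=P[m]; 
    k=cv2.kmeans(q.astype(np.float32),3,None,(3,50,.1),5,0)
    for i in range(3):
        z=q[k[1][:,0]==i]; print(nm,"cell",len(z),((z.max(0)+z.min(0))/2).round(1),z.mean(0).round(1),np.ptp(z,axis=0).round(1))
q=box(170,290,250,360); x0=np.nanmean(q[q[:,2]>80],0); print("tag",x0)
for nm,P in(("top",T),("side",S)):
    m=(abs(P[:,0]-x0[0])<70)&(abs(P[:,1]-x0[1])<70)&(P[:,2]>60); q=P[m]; print(nm,"tag",len(q),q.min(0),q.max(0)); 
    if nm=="side": 
        c,a=q.mean(0),np.linalg.svd(q-q.mean(0),full_matrices=False)[2]; print(c,a[2])
    rect(P[m],60,160,nm+"tag")
    m=(abs(P[:,0]-x0[0])<90)&(abs(P[:,1]-x0[1])<90)&(P[:,2]>25)&(P[:,2]<45); rect(P[m],25,45,nm+"block")
q=box(270,210,390,335); x0=np.nanmean(q,0); print(x0)
for nm,P in(("top",T),("side",S)):
    m=(abs(P[:,0]-x0[0])<170)&(abs(P[:,1]-x0[1])<160)
    rect(P[m],16,28,nm+"base")
    q=P[m&(P[:,2]>110)]; print(nm,len(q)); np.save(nm+"hi.npy",q)
    r=q[(q[:,1]>x0[1]) ]; print(" mouth",r.min(0).round(),r.max(0).round())
    r=q[(q[:,1]<x0[1]) ]; print(" peg",r.min(0).round(),r.max(0).round()); print(r[r[:,0].argsort()][::max(1,len(r)//14)].round().tolist())
# crops
o=[]
for n,(u,v) in(("top",(215,155)),("side",(265,165))):
    o.append(cv2.resize(F[n][v-45:v+45,u-60:u+60,::-1],(600,450),interpolation=cv2.INTER_CUBIC)); cv2.imwrite(f"pics/c_{n}.png",cv2.convertScaleAbs(o[-1],alpha=1.6))
cv2.imwrite("pics/crop1.png",cv2.convertScaleAbs(cv2.resize(np.vstack(o),(400,600)),alpha=1.5))
```

```text
base 2691 [633.6  39.9] [199.6 190. ] 7.16 23.4
tray 659 [ 526.8 -307.8] [ 60.8 179.7] 80.71 21.4
block 731 [521.3 297.6] [ 89.7 103. ] 1.82 36.2
tag 71 [520.9 296.5] [ 7.8 60.2] 2.29 121.4
top cell 63 [ 467.  -297.6   79.1] [ 467.1 -297.9   78.3] [29.2 29.7  9.9]
top cell 67 [ 586.8 -317.3   80.5] [ 585.5 -316.4   78.4] [29.5 29.8 12.9]
top cell 66 [ 526.7 -306.5   78.1] [ 526.9 -307.2   78.1] [26.2 29.3  8.1]
side cell 50 [ 526.  -311.    77.1] [ 525.4 -311.7   75.5] [27.5 26.   6.2]
side cell 50 [ 582.7 -321.    76.4] [ 582.9 -321.6   75.8] [29.1 27.8  4.6]
side cell 50 [ 465.4 -302.2   76.9] [ 465.4 -303.    75.8] [29.3 28.1  5.7]
tag [520.53942655 293.2288536  121.39905504]
top tag 81 [517.08143432 266.42452864  60.6715187 ] [525.76975012 326.47102397 133.4391193 ]
toptag 81 [521.2 296.5] [ 8.1 60.1] 1.17 114.9
topblock 755 [521.1 297.4] [ 89.9 103.7] 0.6 36.2
side tag 126 [513.77898017 258.88196195  60.71961341] [525.75539753 327.33041675 129.57155854]
[518.29868775 286.15725993  97.18563963] [-0.99760322 -0.06813395  0.01206557]
sidetag 126 [519.1 293. ] [10.9 68.1] 3.37 97.2

[... 387 characters left out ...]
60.0], [682.0, -22.0, 157.0], [691.0, -16.0, 157.0], [696.0, -13.0, 149.0], [698.0, -13.0, 156.0], [701.0, -10.0, 159.0], [704.0, -19.0, 158.0], [707.0, -10.0, 159.0], [710.0, -16.0, 156.0], [715.0, -20.0, 165.0]]
sidebase 1792 [631.4  35.9] [200.4 196.6] 7.29 20.2
side 499
 mouth [615.  66. 111.] [692. 125. 172.]
 peg [627. -36. 110.] [717.  -7. 166.]
[[627.0, -30.0, 162.0], [639.0, -32.0, 161.0], [653.0, -30.0, 161.0], [665.0, -23.0, 158.0], [681.0, -26.0, 154.0], [693.0, -21.0, 152.0], [695.0, -25.0, 140.0], [696.0, -23.0, 135.0], [697.0, -28.0, 145.0], [699.0, -29.0, 149.0], [702.0, -30.0, 113.0], [705.0, -30.0, 113.0], [708.0, -28.0, 125.0], [710.0, -28.0, 139.0], [713.0, -27.0, 156.0]]
```

View pics/c_top.png

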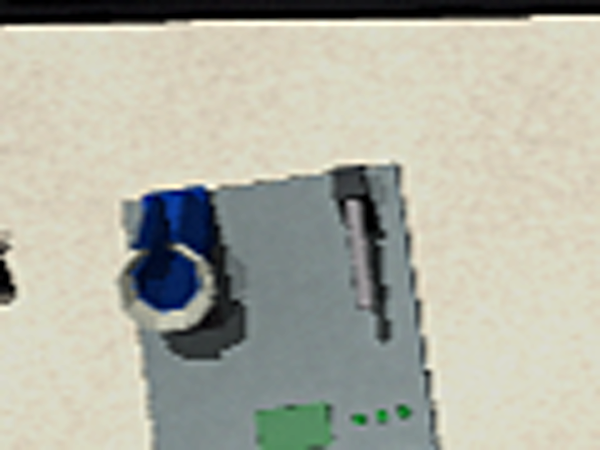

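View pics/c_side.png

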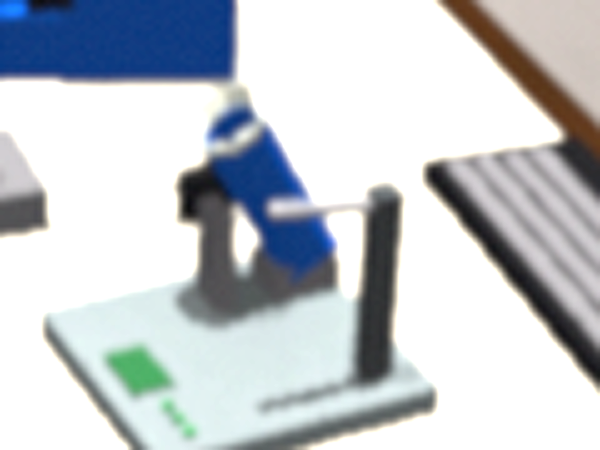

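Both crops agree with the model. Mouth at about (168,285) in the top crop, peg from (352,200) to (365,305). The station is at about (633.6, 39.9) with yaw +0.125. The side camera reads about 3 mm lower and a few mm further towards -y. Now I plan the first approach.

```bash
cat >> h.py <<'E'
YAW=np.radians(7.16); C,S_=np.cos(YAW),np.sin(YAW)
ST=np.array([633.,39.,0.])
RS=np.array([[C,-S_,0],[S_,C,0],[0,0,1]])
STOP=ST+RS@[75,55,50]; AX=RS@[-np.sin(np.radians(28)),0,np.cos(np.radians(28))]
def pose(x,y):  # rotation with tool x along x, tool y near y
    x=np.array(x,float)/np.linalg.norm(x); y=np.array(y,float); y-=x*(x@y); y/=np.linalg.norm(y)
    return np.stack([x,y,np.cross(x,y)],1)
def go(p,Rt=None,cur=None):
    """print: shift in present tool axes, turn, shift in turned axes"""
    s=ctrl.sense(); Rc=R.from_rotvec(s["tool_rot"]).as_matrix() if cur is None else cur[1]; pc=s["tcp_pos"] if cur is None else np.array(cur[0])
    Rt=Rc if Rt is None else Rt; d=np.array(p)-pc
    print("shift now",(Rc.T@d).round(1),"| turn deg",np.degrees(R.from_matrix(Rc.T@Rt).as_rotvec()).round(2),"| shift after turn",(Rt.T@d).round(1)); return p,Rt
E
python3 - <<'E'
from h import *
s=ctrl.sense(); print(ctrl.tip_reach, R.from_rotvec(s["tool_rot"]).as_matrix().round(3).tolist())
a=np.radians(-9.3); Rt=pose([0,0,-1],[-np.sin(a),np.cos(a),0])
for q in(Rt,Rt@np.diag([1,-1,-1])): c=go([585.5,-318.3,150],q)
go([585.5,-318.3,55],None,c)
print(STOP,STOP+126*AX,AX)
E
```

```text
11.0 [[-0.0, 0.364, -0.931], [0.001, -0.931, -0.364], [-1.0, -0.001, -0.0]]
shift now [  91.9  -14.8 -429.3] | turn deg [-1.4934e+02 -9.0000e-02  1.0000e-02] | shift after turn [ 91.8 231.8 361.6]
shift now [  91.9  -14.8 -429.3] | turn deg [3.066e+01 1.000e-02 7.000e-02] | shift after turn [  91.8 -231.8 -361.6]
shift now [95.  0.  0.] | turn deg [0. 0. 0.] | shift after turn [95.  0.  0.]
[700.5599152  102.91915095  50.        ] [641.86777908  95.54623497 161.2513967 ] [-0.4658106  -0.05851521  0.88294759]
```

Emit:
jog_arm(targets="85 5 0 0 5.1 0 0;85 5 0 0 5.1 0 0;85 5 0 0 5.1 0 0;85 5 0 0 5.1 0 0;85 5 0 0 5.1 0 0;85 5 0 0 5.1 0 0;85 4 -19 -30 0 0 0;85 4 -19 -30 0 0 0;85 4 -19 -30 0 0 0;85 4 -19 -30 0 0 0;85 4 -19 -30 0 0 0;85 4 -19 -30 0 0 0;85 4 -19 -30 0 0 0;85 4 -19 -30 0 0 0;85 4 -19 -30 0 0 0;85 4 -19 -30 0 0 0;85 4 -19 -30 0 0 0;85 4 -19 -30 0 0 0;85 0 0 0 0 0 0;85 0 0 0 0 0 0", grip_force=40)

```text
time_s: 2.1
tcp_pos: [583.3, -321.0, 163.4]
tool_rot: [-2.136, 0.171, 2.139]
force: [-0.7, -0.5, 0.3]
gripper_width: 0.995
```

Run:
```python
from h import *
a=np.radians(-9.3); Rt=pose([0,0,-1],[np.sin(a),-np.cos(a),0])
print(ctrl.sense()["tcp_pos"],ctrl.sense()["joint_pos"]); go([585.5,-318.3,55],Rt)
f=grab("top"); s=f["frame"][150:250,280:360]; g=grab("side")["frame"][200:300,180:320]
cv2.imwrite("pics/p1.png",cv2.convertScaleAbs(np.hstack([cv2.resize(s[:,:,::-1],(320,400)),cv2.resize(g[:,:,::-1],(480,400))]),alpha=1.4))
```

```text
[ 583.26575375 -320.95534333  163.37030319] [-6.12670099e-01  6.08351557e-01  1.40456289e-01  1.10440542e+00
 -2.21267043e-04  2.68874223e+00]
shift now [108.4  -2.9  -1.9] | turn deg [0.14 0.08 0.03] | shift after turn [108.4  -3.   -1.8]
```

View pics/p1.png

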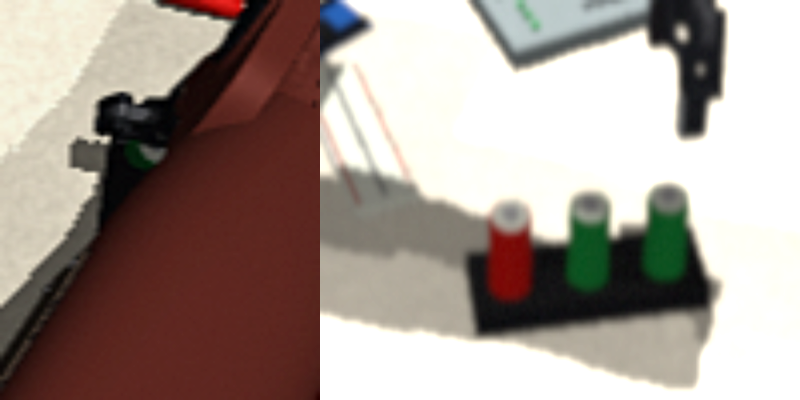

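Emit:
jog_arm(targets="85 2.5 0 0 -8.5 0 0;85 2.5 0 0 -8.5 0 0;85 2.5 0 0 -8.5 0 0;85 2.5 0 0 -8.5 0 0;85 2.5 0 0 -8.5 0 0;85 2.5 0 0 -8.5 0 0;85 2.5 0 0 -8.5 0 0;85 2.5 0 0 -8.5 0 0;85 2.5 0 0 -8.5 0 0;85 2.5 0 0 -8.5 0 0;85 2.5 0 0 -8.5 0 0;85 2.5 0 0 -8.5 0 0;85 2.5 0 0 -8.5 0 0;85 2.5 0 0 -8.5 0 0;85 2.5 0 0 -8.5 0 0;85 2.5 0 0 -8.5 0 0;85 2.5 0 0 -8.5 0 0;85 2.5 0 0 -8.5 0 0;85 0 0 0 -8.5 0 0;85 0 0 0 -8.5 0 0")

```text
time_s: 4.2
tcp_pos: [582.1, -322.6, 119.6]
tool_rot: [0.26, 1.555, -0.26]
force: [0.8, -0.0, -0.4]
gripper_width: 0.998
```

Emit:
jog_arm(targets="70 0 1.5 1 -5 0 0;70 0 1.5 1 -5 0 0;70 10 0 0 0 0 0;70 0 0 0 0 0 0;70 0 0 0 0 0 0")

```text
time_s: 4.7
tcp_pos: [585.2, -319.6, 108.8]
tool_rot: [0.129, 1.568, -0.128]
force: [-0.4, 0.1, 0.1]
gripper_width: 0.82
```

Run:
```python
from h import *
a=np.radians(-9.3); Rt=pose([0,0,-1],[-np.sin(a),np.cos(a),0])
print(ctrl.sense()["joint_pos"]); go([585.5,-318.3,55],Rt)
```

```text
[-6.09362102e-01  6.50021512e-01  6.64431256e-02  9.88270600e-01
 -1.20026982e-04 -4.45490348e-01]
shift now [53.8  1.3  0.2] | turn deg [-0.09 -0.06 -0.02] | shift after turn [53.8  1.3  0.1]
```

Emit:
jog_arm(targets="70 9 1 0 0 0 0;70 9 0 0 0 0 0;70 9 0 0 0 0 0;70 9 0 0 0 0 0;70 9 0 0 0 0 0;70 7 0 0 0 0 0;70 0 0 0 0 0 0;20 0 0 0 0 0 0;20 0 0 0 0 0 0;20 0 0 0 0 0 0;20 0 0 0 0 0 0;20 0 0 0 0 0 0;20 0 0 0 0 0 0;20 0 0 0 0 0 0")

```text
time_s: 6.1
tcp_pos: [586.5, -318.6, 57.9]
tool_rot: [0.126, 1.566, -0.127]
force: [-0.0, -0.0, 5.5]
gripper_width: 0.364
```

Emit:
jog_arm(targets="20 -10 0 0 0 0 0;20 -30 0 0 0 0 0;20 -30 0 0 0 0 0;20 -30 0 0 0 0 0;20 -30 0 0 0 0 0;20 -30 0 0 0 0 0;20 -30 0 0 0 0 0;20 0 0 0 0 0 0;20 0 0 0 0 0 0")

```text
time_s: 7.0
tcp_pos: [586.2, -318.5, 247.8]
tool_rot: [0.126, 1.566, -0.127]
force: [-0.9, 0.2, -2.7]
gripper_width: 0.359
```

Run:
```python
from h import *
s=ctrl.sense();print(s["tcp_pos"],s["joint_pos"].round(2),s["force"],s["gripper_width"])
Rt=pose(-AX,RS[:,1]); c=go(STOP+196*AX,Rt); print(c[0]); go(STOP+142*AX,None,c)
```

```text
[ 586.16911955 -318.49318954  247.78200342] [-0.61  0.57  0.3   1.3  -0.   -0.45] [-0.85090453  0.20210206 -2.6613042 ] 0.3593008203998924
shift now [ 24.5 408.3 -43.1] | turn deg [-16.06 -27.77   4.03] | shift after turn [ 56.6 403.9  53.7]
[609.26103679  91.45017054 223.0577282 ]
shift now [54. -0.  0.] | turn deg [0. 0. 0.] | shift after turn [54. -0.  0.]
```

Emit:
jog_arm(targets="20 0 29 -3 0 0 0;20 0 29 -3 0 0 0;20 0 29 -3 0 0 0;20 0 29 -3 0 0 0;20 0 29 -3 0 0 0;20 0 29 -3 0 0 0;20 0 29 -3 0 0 0;20 0 29 -3 0 0 0;20 0 29 -3 -2.7 -4.6 0.7;20 0 29 -3 -2.7 -4.6 0.7;20 0 29 0 -2.7 -4.6 0.7;20 0 29 3 -2.7 -4.6 0.7;20 0 29 3 -2.7 -4.6 0.7;20 0 29 3 -2.7 -4.6 0.7;20 0 0 0 0 0 0;20 0 0 0 0 0 0")

```text
time_s: 8.6
tcp_pos: [607.8, 89.1, 250.7]
tool_rot: [-0.067, 1.087, 0.117]
force: [0.7, -0.7, -0.6]
gripper_width: 0.364
```

Run:
```python
from h import *
s=ctrl.sense();print(s["tcp_pos"],s["joint_pos"].round(2),s["force"],s["gripper_width"])
Rt=pose(-AX,RS[:,1]); c=go(STOP+190*AX,Rt)
```

```text
[607.84039292  89.05582068 250.73839023] [-0.01  0.11 -0.49  0.49  0.07 -0.12] [ 0.65460119 -0.661338   -0.59581083] 0.36406919508729796
shift now [ 31.3   2.1 -11.3] | turn deg [ 0.09 -0.36 -0.26] | shift after turn [ 31.2   2.2 -11.5]
```

Emit:
jog_arm(targets="20 8 1 -4 0 -0.4 -0.3;20 8 1 -4 0 0 0;20 8 0 -3.5 0 0 0;20 7 0 0 0 0 0;20 0 0 0 0 0 0;20 0 0 0 0 0 0")

```text
time_s: 9.2
tcp_pos: [613.7, 91.0, 219.2]
tool_rot: [-0.069, 1.077, 0.112]
force: [0.0, 0.4, -1.4]
gripper_width: 0.362
```

Run:
```python
from h import *
Rt=pose(-AX,RS[:,1]); c=go(STOP+190*AX,Rt)
f=grab("top"); s=f["frame"][110:210,155:255]; g=grab("side")["frame"][90:190,200:300]
cv2.imwrite("pics/p2.png",cv2.convertScaleAbs(np.hstack([cv2.resize(s[:,:,::-1],(400,400)),cv2.resize(g[:,:,::-1],(400,400))]),alpha=1.4))
```

```text
shift now [ 0.5  1.  -2. ] | turn deg [0.05 0.19 0.06] | shift after turn [ 0.5  1.  -2. ]
```

View pics/p2.png

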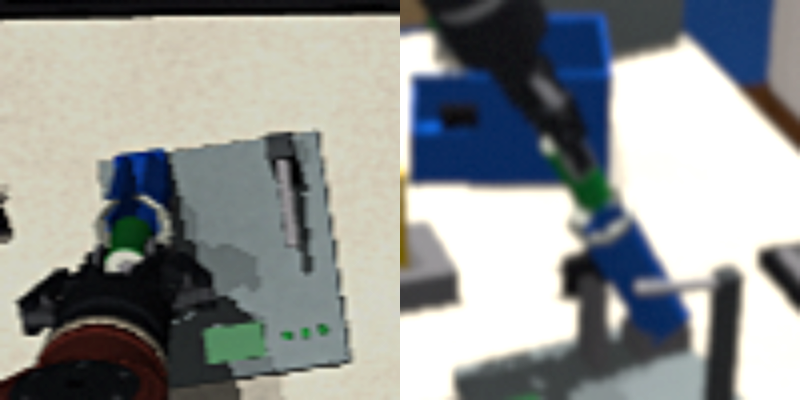

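Picture: both views show the cell lined up with the tube. In the side view it is at (600,190), just above the mouth at (600,220). Inserting.

Emit:
jog_arm(targets="20 4 0.5 -1 0 0 0;20 6 0.5 -1 0 0 0;20 6 0 0 0 0 0;20 6 0 0 0 0 0;20 6 0 0 0 0 0;20 6 0 0 0 0 0;20 6 0 0 0 0 0;20 4 0 0 0 0 0;20 0 0 0 0 0 0;20 0 0 0 0 0 0")

```text
time_s: 10.3
tcp_pos: [632.3, 94.6, 179.6]
tool_rot: [-0.069, 1.077, 0.112]
force: [-0.5, 0.6, -1.1]
gripper_width: 0.362
```

Run:
```python
from h import *
s=ctrl.sense();print(s["force"],s["wrist_torque"])
Rt=pose(-AX,RS[:,1]); c=go(STOP+142*AX,Rt)
```

```text
[-0.4752943   0.63553989 -1.14704058] [-0.11101293  0.56499084  0.00800825]
shift now [ 4.7 -0.2 -0.1] | turn deg [0.07 0.21 0.06] | shift after turn [ 4.7 -0.2 -0.1]
```

Emit:
jog_arm(targets="20 2 0 0 0 0 0;20 2 0 0 0 0 0;20 0 0 0 0 0 0;50 0 0 0 0 0 0;50 0 0 0 0 0 0;50 0 0 0 0 0 0;50 0 0 0 0 0 0;50 0 0 0 0 0 0;50 -15 0 0 0 0 0;50 -25 0 0 0 0 0;50 -25 0 0 0 0 0;50 0 0 0 0 0 0")

```text
time_s: 11.5
tcp_pos: [604.4, 91.1, 236.7]
tool_rot: [-0.069, 1.072, 0.112]
force: [-0.1, -0.2, -0.3]
gripper_width: 0.584
```

Run:
```python
from h import *
s=ctrl.sense();print(s["tcp_pos"],s["force"],s["gripper_width"])
f=grab("top"); s=f["frame"][110:210,155:255]; g=grab("side")["frame"][90:190,200:300]
cv2.imwrite("pics/p3.png",cv2.convertScaleAbs(np.hstack([cv2.resize(s[:,:,::-1],(400,400)),cv2.resize(g[:,:,::-1],(400,400))]),alpha=1.4))
a=np.radians(-9.3); Rt=pose([0,0,-1],[-np.sin(a),np.cos(a),0])
c=go([526.8,-308.5,120],Rt)
```

```text
[604.37494852  91.05596189 236.71609164] [-0.07584651 -0.24574502 -0.27075648] 0.5841450568999229
shift now [  40.9 -386.5 -165.7] | turn deg [16.17 28.11 -3.98] | shift after turn [ 113.9 -406.7  -11.6]
```

View pics/p3.png

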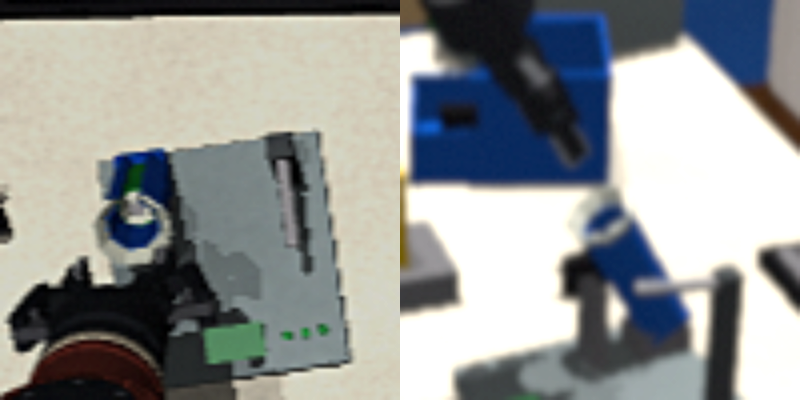

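Emit:
jog_arm(targets="50 0 0 0 2.7 4.7 -0.7;50 0 0 0 2.7 4.7 -0.7;50 0 0 0 2.7 4.7 -0.7;50 0 0 0 2.7 4.7 -0.7;50 0 0 0 2.7 4.7 -0.7;50 0 0 0 2.7 4.7 -0.7;70 0 -31 0 0 0 0;70 0 -31 0 0 0 0;70 0 -31 0 0 0 0;70 0 -31 0 0 0 0;70 0 -31 0 0 0 0;70 5 -31 -1 0 0 0;70 10 -31 -1 0 0 0;70 10 -31 -2 0 0 0;70 10 -31 -2 0 0 0;70 15 -31 -2 0 0 0;70 20 -31 -2 0 0 0;70 20 -31 -2 0 0 0;70 24 -35 0 0 0 0;70 0 0 0 0 0 0")

```text
time_s: 13.6
tcp_pos: [522.6, -311.5, 116.3]
tool_rot: [0.13, 1.575, -0.133]
force: [0.2, 0.1, -0.6]
gripper_width: 0.816
```

Run:
```python
from h import *
a=np.radians(-9.3); Rt=pose([0,0,-1],[-np.sin(a),np.cos(a),0])
s=ctrl.sense();print(s["tcp_pos"],s["joint_pos"].round(2))
c=go([526.8,-308.5,57],Rt)
f=np.load("top.npz"); E=f["extrinsics"];K=f["camera_matrix"]
for b in(0,60,67,70,90,112,126):
    p=E[:3,:3]@(STOP+np.array([.6,.9,1])+b*AX+15*RS@[-.88,0,-.47])+E[:3,3]; print(b,(K[0,0]*p[0]/-p[2]+K[0,2]-155)*4,(-K[1,1]*p[1]/-p[2]+K[1,2]-110)*4)
    p=E[:3,:3]@(STOP+np.array([.6,.9,1])+b*AX)+E[:3,3]; print("   ",(K[0,0]*p[0]/-p[2]+K[0,2]-155)*4,(-K[1,1]*p[1]/-p[2]+K[1,2]-110)*4)
```

```text
[ 522.55542019 -311.52160128  116.26416606] [-0.65  0.54 -0.11  0.93 -0.01 -0.49]
shift now [59.2  3.8  4.1] | turn deg [-0.29 -0.44  0.14] | shift after turn [59.3  3.7  3.7]
0 142.91964080468063 193.57307896203338
    139.59334974287094 176.71844511398922
60 138.01152024185103 217.9330402178997
    134.51841870677254 200.4716851208716
67 137.41140650532805 220.91152193685423
    133.8977706658569 203.3766313695603
70 137.1523674128373 222.19718356151338
    133.62985861656023 204.63059505151307
90 135.39649256202597 230.9119334924428
    131.81369092413104 213.13117698733754
112 133.4049453065561 240.79637161115602
    129.7534455910652 222.7741655365968
126 132.103449833142 247.25594791968433
    128.40687560577703 229.0767930637678
```

Picture: the white cell top sits at (135,205), which matches the projection for a seated cell (134,205). Cell 1 is at the stop. Next is the middle green cell.

Emit:
jog_arm(targets="70 5 2 2 0 -0.4 0;70 10 2 2 0 0 0;70 10 0 0 0 0 0;70 10 0 0 0 0 0;70 10 0 0 0 0 0;70 10 0 0 0 0 0;70 4 0 0 0 0 0;70 0 0 0 0 0 0;20 0 0 0 0 0 0;20 0 0 0 0 0 0;20 0 0 0 0 0 0;20 0 0 0 0 0 0;20 0 0 0 0 0 0;20 0 0 0 0 0 0;20 0 0 0 0 0 0;20 -10 0 0 0 0 0;20 -30 0 0 0 0 0;20 -30 0 0 0 0 0;20 -30 0 0 0 0 0;20 0 0 0 0 0 0")

```text
time_s: 15.6
tcp_pos: [531.4, -306.6, 166.5]
tool_rot: [0.122, 1.557, -0.134]
force: [0.7, -0.4, -1.0]
gripper_width: 0.359
```

Run:
```python
from h import *
s=ctrl.sense();print(s["tcp_pos"],s["joint_pos"].round(2),s["force"],s["gripper_width"])
Rt=pose(-AX,RS[:,1]); c=go(STOP+200*AX,Rt); print(c[0])
w=cloud(grab("side")); 
m=(abs(w[...,0]-s["tcp_pos"][0])<25)&(abs(w[...,1]-s["tcp_pos"][1])<30)&(w[...,2]>90)
q=w[m]; f=grab("side")["frame"][m]; g=(f[:,1]>1.4*f[:,0])&(f[:,1]>1.4*f[:,2]); print(q[g].min(0),q[g].max(0),g.sum())
```

```text
[ 531.37281694 -306.62641114  166.5266816 ] [-0.64  0.5  -0.05  1.02 -0.   -0.48] [ 0.72644404 -0.44585678 -1.00137676] 0.35864331589076487
shift now [-62.6 404.5  10.9] | turn deg [-16.08 -27.27   4.49] | shift after turn [  5.7 385.3 138.6]
[607.39779437  91.21610972 226.58951857]
[ 511.14615413 -328.07058443  116.68440342] [ 530.63233372 -311.28756781  175.24481044] 125
```

Emit:
jog_arm(targets="20 0 0 0 0 0 0;20 0 0 0 0 0 0;20 0 0 0 0 0 0")

```text
time_s: 16.0
tcp_pos: [529.1, -305.1, 161.0]
tool_rot: [0.126, 1.564, -0.131]
force: [-0.3, 0.6, -2.1]
gripper_width: 0.358
```

Run:
```python
from h import *
f=grab("side"); s=ctrl.sense(); print(s["tcp_pos"],s["tool_rot"])
E=f["extrinsics"];K=f["camera_matrix"]
p=E[:3,:3]@s["tcp_pos"]+E[:3,3]; u,v=int(K[0,0]*p[0]/-p[2]+K[0,2]),int(-K[1,1]*p[1]/-p[2]+K[1,2]); print(u,v)
cv2.imwrite("pics/p4.png",cv2.convertScaleAbs(cv2.resize(f["frame"][v-30:v+50,u-40:u+40,::-1],(560,560),interpolation=cv2.INTER_CUBIC),alpha=1.3))
Rt=pose(-AX,RS[:,1]); go(STOP+200*AX,Rt)
```

```text
[ 529.22549809 -305.20934474  161.23419408] [ 0.12562417  1.56382275 -0.13118254]
260 223
shift now [-66.6 403.6  12.8] | turn deg [-16.15 -27.64   4.25] | shift after turn [  1.9 383.6 142.8]
```

View pics/p4.png

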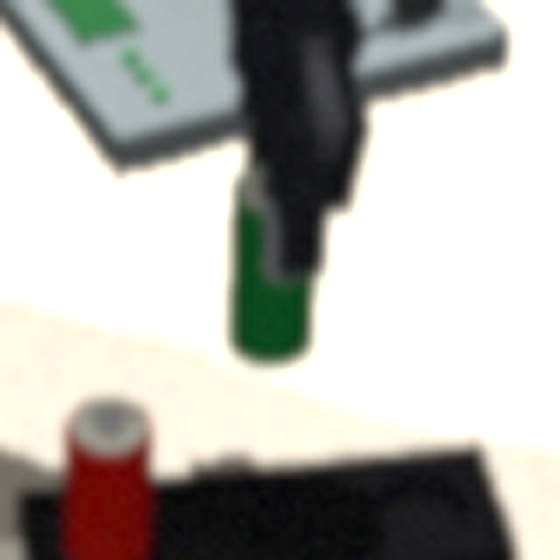

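Emit:
jog_arm(targets="20 -30 0 0 0 0 0;20 -30 0 0 0 0 0;20 -35 0 0 0 0 0;20 0 29 1 0 0 0;20 0 29 1 0 0 0;20 0 29 1 0 0 0;20 0 29 1 0 0 0;20 0 29 1 0 0 0;20 0 29 1 0 0 0;20 0 29 1 0 0 0;20 0 29 1 -2.7 -4.6 0.7;20 0 29 2 -2.7 -4.6 0.7;20 0 29 4 -2.7 -4.6 0.7;20 0 29 6 -2.7 -4.6 0.7;20 0 29 6 -2.7 -4.6 0.7;20 0 25 6 -2.7 -4.6 0.7;20 0 0 0 0 0 0;20 0 0 0 0 0 0;20 0 0 0 0 0 0;20 0 0 0 0 0 0")

```text
time_s: 18.05
tcp_pos: [601.5, 62.2, 264.4]
tool_rot: [-0.069, 1.081, 0.111]
force: [-0.8, 0.4, -1.9]
gripper_width: 0.355
```

Run:
```python
from h import *
s=ctrl.sense();print(s["tcp_pos"],s["gripper_width"])
Rt=pose(-AX,RS[:,1]); c=go(STOP+195*AX+2*Rt[:,2],Rt)
```

```text
[601.49606548  62.22898201 264.40177471] 0.35514930767677966
shift now [42.8 28.1 -7.4] | turn deg [ 0.02 -0.01  0.12] | shift after turn [42.8 28.  -7.4]
```

Correct to the line of the bore, keeping the height until lateral alignment is reached.

Emit:
jog_arm(targets="20 0 14 -4 0 0 0;20 5 14 -3.5 0 0 0;20 10 0 0 0 0 0;20 12 0 0 0 0 0;20 10 0 0 0 0 0;20 0 0 0 0 0 0;20 0 0 0 0 0 0;20 0 0 0 0 0 0")

```text
time_s: 18.85
tcp_pos: [608.2, 91.9, 228.3]
tool_rot: [-0.07, 1.08, 0.112]
force: [0.5, 0.4, -2.2]
gripper_width: 0.357
```

Run:
```python
from h import *
s=ctrl.sense();print(s["tcp_pos"],s["force"])
Rt=pose(-AX,RS[:,1]); c=go(STOP+144*AX+2*Rt[:,2],Rt)
g=grab("side")["frame"][90:190,200:300];cv2.imwrite("pics/p5.png",cv2.convertScaleAbs(cv2.resize(g[:,:,::-1],(500,500)),alpha=1.4))
```

```text
[608.24258532  91.92470036 228.3247643 ] [ 0.53474195  0.37601556 -2.1631018 ]
shift now [57.1 -0.5  0.3] | turn deg [0.07 0.03 0.09] | shift after turn [57.1 -0.6  0.4]
```

View pics/p5.png

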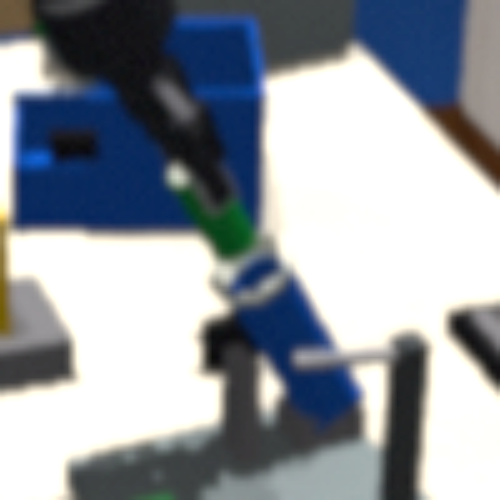

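Picture: the cell's lower end, at about (245,240), lines up with the mouth at (245,275). Inserting 57 mm.

Emit:
jog_arm(targets="20 6 0 0 0 0 0;20 6 0 0 0 0 0;20 6 0 0 0 0 0;20 6 0 0 0 0 0;20 6 0 0 0 0 0;20 6 0 0 0 0 0;20 6 0 0 0 0 0;20 6 0 0 0 0 0;20 5 0 0 0 0 0;20 3 0 0 0 0 0;20 0 0 0 0 0 0;20 0 0 0 0 0 0;20 0 0 0 0 0 0")

```text
time_s: 20.2
tcp_pos: [634.2, 95.6, 178.8]
tool_rot: [-0.07, 1.08, 0.112]
force: [2.5, 3.8, -1.5]
gripper_width: 0.357
```

Emit:
jog_arm(targets="50 0 0 0 0 0 0;50 0 0 0 0 0 0;50 0 0 0 0 0 0;50 0 0 0 0 0 0;50 0 0 0 0 0 0;50 -15 0 0 0 0 0;50 -25 0 0 0 0 0;50 -30 0 0 0 0 0;50 -30 0 0 0 0 0;50 0 0 0 0 0 0;50 0 0 0 0 0 0;50 0 0 0 0 0 0")

```text
time_s: 21.4
tcp_pos: [587.2, 89.6, 265.9]
tool_rot: [-0.07, 1.082, 0.112]
force: [-1.1, 0.9, -0.4]
gripper_width: 0.585
```

Run:
```python
from h import *
s=ctrl.sense();print(s["tcp_pos"],s["joint_pos"].round(2),s["force"],s["gripper_width"])
f=grab("top"); s=f["frame"][110:210,155:255]; g=grab("side")["frame"][90:190,200:300]
cv2.imwrite("pics/p6.png",cv2.convertScaleAbs(np.hstack([cv2.resize(s[:,:,::-1],(400,400)),cv2.resize(g[:,:,::-1],(400,400))]),alpha=1.4))
E=f["extrinsics"];K=f["camera_matrix"]
for b in(137,140,159):
    p=E[:3,:3]@(STOP+np.array([.6,.9,1])+b*AX)+E[:3,3]; print(b,(K[0,0]*p[0]/-p[2]+K[0,2]-155)*4,(-K[1,1]*p[1]/-p[2]+K[1,2]-110)*4)
w=cloud(f).reshape(-1,3); q=(w-STOP-np.array([.6,.9,1])); b=q@AX; r=np.linalg.norm(q-b[:,None]*AX,axis=1)
for rr in(5,12): m=(r<rr)&(b>0)&(b<160); print(np.sort(b[m]).round(1))
```

```text
[587.2439341   89.5904387  265.86605569] [-0.    0.06 -0.52  0.51  0.06 -0.11] [-1.11071969  0.9041921  -0.36538656] 0.5848248806995417
137 127.32879304172798 234.12276387774352
140 127.03164108461249 235.5135850939679
159 125.11774047590836 244.4716064314989
[135.8 136.  136.9 137.9 138.8 140.5 140.9 141.7 142.8]
[134.7 135.2 135.8 135.8 136.  136.2 136.2 136.7 136.9 136.9 137.3 137.7
 137.9 138.2 138.5 138.6 138.8 138.8 138.9 138.9 139.  139.1 139.1 139.1
 139.2 139.2 139.2 139.2 139.3 139.5 139.7 139.7 139.8 139.8 140.4 140.5
 140.6 140.9 141.  141.  141.4 141.7 142.8 143.1 147. ]
```

View pics/p6.png

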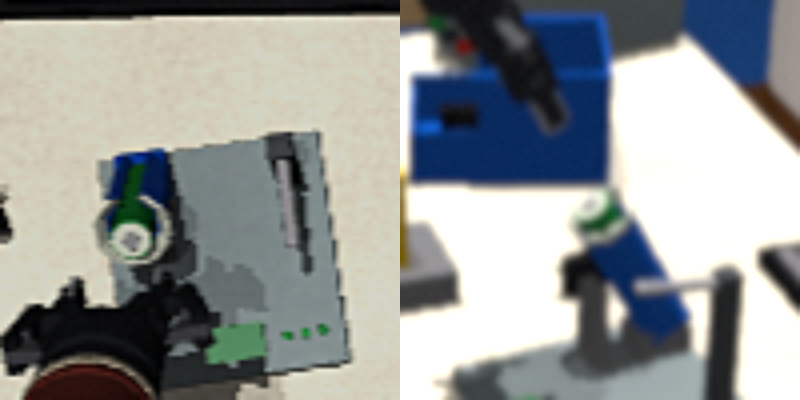

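Both views show the second cell's top at the mouth, at (128,238) against a predicted (127,235). Depth puts its top at about 139–140 mm along the bore, so both cells are seated. Now the tag.

Run:
```python
from h import *
a=np.radians(2.2); Rt=pose([0,0,-1],[-np.cos(a),-np.sin(a),0])
c=go([520.5,295.8,160],Rt); go([520.5,295.8,108],None,c)
root=ST+RS@[55,-65,151]; tip=root+RS@[-64,0,11.3]; print("root",root,"tip",tip)
w=cloud(np.load("top.npz")).reshape(-1,3); q=(w-root)@RS; m=(q[:,0]>-75)&(q[:,0]<-3)&(abs(q[:,1])<12)&(q[:,2]>-6); q=q[m]
m=q[:,2]>-q[:,0]*.1763-4;q=q[m]; print(q[:,0].min(), q[:,1].mean(),np.polyfit(q[:,0],q[:,1],1),np.polyfit(q[:,0],q[:,2],1),len(q))
w=cloud(np.load("side.npz")).reshape(-1,3); q=(w-root)@RS; m=(q[:,0]>-75)&(q[:,0]<-3)&(abs(q[:,1])<20)&(q[:,2]>-16); q=q[m]
print(q[:,0].min(), np.polyfit(q[:,0],q[:,1],1),np.polyfit(q[:,0],q[:,2],1),len(q))
```

```text
shift now [ 74.1 213.1 -84.9] | turn deg [-83.16  22.48  20.74] | shift after turn [105.5  58.7 208.6]
shift now [52.  0.  0.] | turn deg [0. 0. 0.] | shift after turn [52.  0.  0.]
root [695.67274519 -18.63789561 151.        ] tip [632.17181984 -26.6148925  162.3       ]
-68.00772484950303 0.6431979855165225 [-0.00088281  0.61186737] [-0.16973899  5.35340307] 66
-69.03492307777134 [-0.01127438 -4.65275321] [-0.18159078 -1.00197333] 66
```

Emit:
jog_arm(targets="50 0 0 0 -6.93 1.87 1.73;50 0 0 0 -6.93 1.87 1.73;50 0 0 0 -6.93 1.87 1.73;50 0 0 0 -6.93 1.87 1.73;50 0 0 0 -6.93 1.87 1.73;50 0 0 0 -6.93 1.87 1.73;50 0 0 0 -6.93 1.87 1.73;50 0 0 0 -6.93 1.87 1.73;50 0 0 0 -6.93 1.87 1.73;50 0 0 0 -6.93 1.87 1.73;50 0 0 0 -6.93 1.87 1.73;50 0 0 0 -6.93 1.87 1.73;50 0 0 0 0 0 0;50 0 0 0 0 0 0")

```text
time_s: 22.9
tcp_pos: [587.6, 89.9, 265.8]
tool_rot: [-1.235, 1.19, 1.235]
force: [-0.8, -0.9, -0.9]
gripper_width: 0.583
```

Emit:
jog_arm(targets="50 0 7 26 0 0 0;50 0 7 26 0 0 0;50 0 7 26 0 0 0;50 10 7 26 0 0 0;50 20 7 26 0 0 0;50 25 8 26 0 0 0;50 25 8 26 0 0 0;50 15 8 27 0 0 0;50 0 0 0 0 0 0;50 0 0 0 0 0 0;50 0 0 0 0 0 0")

```text
time_s: 24.0
tcp_pos: [521.3, 295.6, 172.6]
tool_rot: [-1.237, 1.188, 1.234]
force: [-0.2, -0.2, 0.4]
gripper_width: 0.585
```

Run:
```python
from h import *
a=np.radians(2.2); Rt=pose([0,0,-1],[-np.cos(a),-np.sin(a),0])
print(ctrl.sense()["tcp_pos"],ctrl.sense()["joint_pos"].round(2)); go([520.5,295.8,108],Rt)
```

```text
[521.32132586 295.6406206  172.61393393] [ 0.39  0.47 -0.07  1.03 -0.   -1.21]
shift now [64.6  1.   0.1] | turn deg [-0.11  0.06  0.19] | shift after turn [64.6  0.8  0.2]
```

Emit:
jog_arm(targets="50 10 1 0 0 0 0;50 12 0 0 0 0 0;50 12 0 0 0 0 0;50 12 0 0 0 0 0;50 12 0 0 0 0 0;50 7 0 0 0 0 0;50 0 0 0 0 0 0;50 0 0 0 0 0 0;0 0 0 0 0 0 0;0 0 0 0 0 0 0;0 0 0 0 0 0 0;0 0 0 0 0 0 0;0 0 0 0 0 0 0;0 0 0 0 0 0 0;0 0 0 0 0 0 0;0 0 0 0 0 0 0")

```text
time_s: 25.6
tcp_pos: [520.2, 296.5, 107.4]
tool_rot: [-1.238, 1.188, 1.236]
force: [-0.4, 0.6, 5.0]
gripper_width: 0.09
```

Emit:
jog_arm(targets="0 -6 0 0 0 0 0;0 -15 0 0 0 0 0;0 -25 0 0 0 0 0;0 -25 0 0 0 0 0;0 -19 0 0 0 0 0;0 0 0 0 0 0 0;0 0 0 0 0 0 0;0 0 0 0 0 0 0")

```text
time_s: 26.4
tcp_pos: [519.0, 296.0, 195.7]
tool_rot: [-1.238, 1.191, 1.237]
force: [-0.2, 0.6, -0.2]
gripper_width: 0.085
```

```bash
cat >> h.py <<'E'
ROOT=np.array([633.3,39.5,0])+RS@[55,-65,151]
RP=pose([0,0,-1],-RS[:,0])
def hole(x,dz): return ROOT+RS@[x,.7,-x*.1763+dz]+np.array([0,.0,27.4])
E
python3 - <<'E'
from h import *
s=ctrl.sense();print(s["tcp_pos"],s["force"],s["gripper_width"]); c=go(hole(-98,-4),RP); print(c[0]); go(hole(-35,0),None,c)
E
```

```text
[518.98398337 295.95162904 195.69329686] [-0.2258379   0.64476529 -0.18623964] 0.08537019228865504
shift now [   4.1  -67.1 -328.4] | turn deg [-4.95 -0.01  0.02] | shift after turn [   4.   -38.5 -333. ]
[598.64970484 -29.65813072 191.6774    ]
shift now [  7.1 -63.   -0. ] | turn deg [0. 0. 0.] | shift after turn [  7.1 -63.   -0. ]
```

Emit:
jog_arm(targets="0 0 0 -28 -5 0 0;0 0 0 -28 0 0 0;0 0 0 -28 0 0 0;0 0 0 -28 0 0 0;0 0 0 -28 0 0 0;0 0 0 -28 0 0 0;0 0 0 -28 0 0 0;0 0 0 -28 0 0 0;0 0 0 -28 0 0 0;0 0 0 -28 0 0 0;0 0 -12 -28 0 0 0;0 0 -13 -25 0 0 0;0 0 -13 0 0 0 0;0 2 0 0 0 0 0;0 2 0 0 0 0 0;0 0 0 0 0 0 0;0 0 0 0 0 0 0")

```text
time_s: 28.1
tcp_pos: [596.0, -29.1, 192.7]
tool_rot: [-1.302, 1.145, 1.301]
force: [1.3, -0.1, -0.5]
gripper_width: 0.087
```

Run:
```python
from h import *
s=ctrl.sense();print(s["tcp_pos"],s["force"],s["gripper_width"]); c=go(hole(-98,-4),RP); go(hole(-35,0))
f=grab("top"); s=f["frame"][110:210,175:275]; g=grab("side")["frame"][100:200,200:300]
cv2.imwrite("pics/p7.png",cv2.convertScaleAbs(np.hstack([cv2.resize(s[:,:,::-1],(400,400)),cv2.resize(g[:,:,::-1],(400,400))]),alpha=1.4))
```

```text
[595.99905871 -29.05104548 192.65761881] [ 1.33255509 -0.09806657 -0.4768676 ] 0.08675657571057933
shift now [ 1.  -2.6 -0.9] | turn deg [0.09 0.04 0.08] | shift after turn [ 1.  -2.6 -0.9]
shift now [  8.2 -65.5  -1. ] | turn deg [0. 0. 0.] | shift after turn [  8.2 -65.5  -1. ]
```

View pics/p7.png

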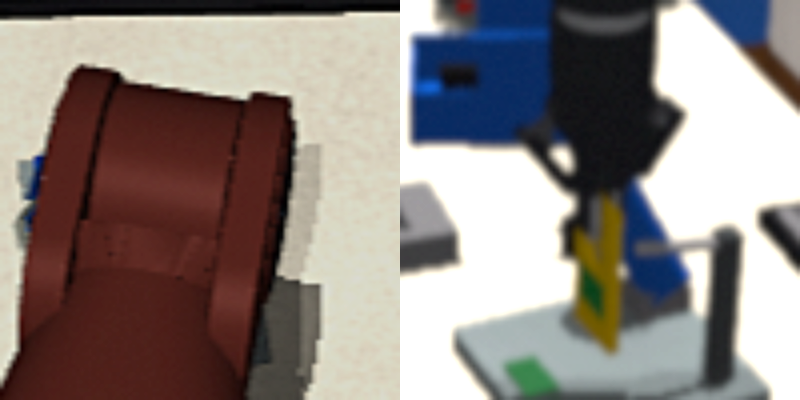

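Emit:
jog_arm(targets="0 1 -10 -1 0 0 0;0 0 -10 0 0 0 0;0 0 -10 0 0 0 0;0 1 -6 0 0 0 0;0 1 -6 0 0 0 0;0 0 0 0 0 0 0;0 0 0 0 0 0 0;0 0 0 0 0 0 0")

```text
time_s: 29.0
tcp_pos: [638.2, -25.3, 190.0]
tool_rot: [-1.302, 1.145, 1.3]
force: [-0.3, 0.1, -0.5]
gripper_width: 0.084
```

Run:
```python
from h import *
s=ctrl.sense();print(s["force"],s["wrist_torque"]); go(hole(-35,0),RP)
g=grab("side")["frame"][120:190,220:300]
cv2.imwrite("pics/p8.png",cv2.convertScaleAbs(cv2.resize(g[:,:,::-1],(640,560),interpolation=cv2.INTER_CUBIC),alpha=1.4))
```

```text
[-0.26266983  0.14549475 -0.49727086] [-0.00393197  0.05080149 -0.00448867]
shift now [  5.5 -23.2   0.6] | turn deg [0.04 0.02 0.11] | shift after turn [  5.4 -23.2   0.6]
```

View pics/p8.png

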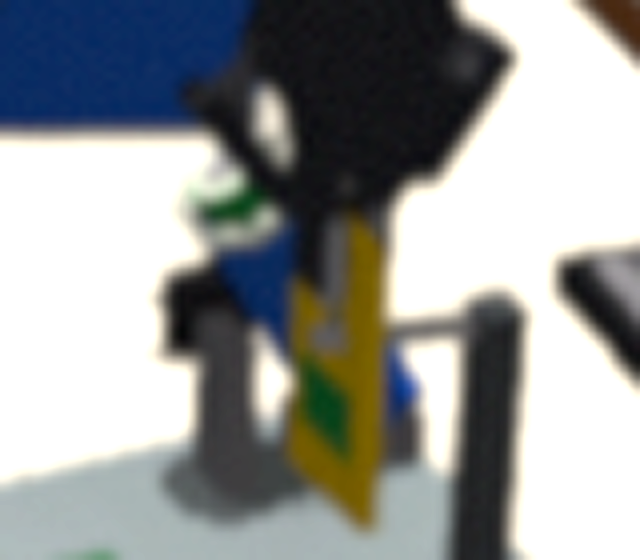

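Picture: the peg tip shows through the tag's hole at (328,335), and the forces are about zero. Sliding on further and lowering.

Emit:
jog_arm(targets="0 1 -6 0 0 0 0;0 1 -6 0 0 0 0;0 1 -6 0 0 0 0;0 1 0 0 0 0 0;0 2 0 0 0 0 0;0 2 0 0 0 0 0;0 2 0 0 0 0 0;0 1 0 0 0 0 0;0 0 0 0 0 0 0;0 0 0 0 0 0 0;0 0 0 0 0 0 0")

```text
time_s: 30.15
tcp_pos: [656.5, -23.1, 179.1]
tool_rot: [-1.302, 1.145, 1.3]
force: [0.3, 0.6, -1.1]
gripper_width: 0.089
```

Run:
```python
from h import *
s=ctrl.sense();print(s["force"],s["wrist_torque"],((s["tcp_pos"]-[0,0,27.4]-ROOT)@RS)); go(hole(-38,-8),RP)
```

```text
[ 0.28275889  0.62143393 -1.11681601] [ 0.00756071 -0.05007639 -0.0327343 ] [-3.98168918e+01  2.95283900e-02  7.14963478e-01]
shift now [ 2.  -1.8  0.7] | turn deg [0.05 0.02 0.14] | shift after turn [ 2.  -1.8  0.7]
```

Emit:
jog_arm(targets="0 1 0 0 0 0 0;0 0 0 0 0 0 0;14 0 0 0 0 0 0;20 0 0 0 0 0 0;30 0 0 0 0 0 0;40 0 0 0 0 0 0;40 0 0 0 0 0 0;40 0 0 0 0 0 0;40 -10 0 0 0 0 0;40 -20 0 0 0 0 0;40 -30 0 0 0 0 0;40 -40 0 0 0 0 0;40 0 -20 0 0 0 0;40 0 0 0 0 0 0;40 0 0 0 0 0 0;40 0 0 0 0 0 0;40 0 0 0 0 0 0")

```text
time_s: 31.85
tcp_pos: [675.3, -20.6, 277.6]
tool_rot: [-1.301, 1.146, 1.301]
force: [-0.4, 0.6, -0.1]
gripper_width: 0.469
```

Run:
```python
from h import *
s=ctrl.sense();print(s["tcp_pos"],s["force"],s["gripper_width"])
f=grab("side");w=cloud(f); g0=f["frame"].astype(int)
g=g0[110:190,210:310].astype(np.uint8)
cv2.imwrite("pics/p9.png",cv2.convertScaleAbs(cv2.resize(g[:,:,::-1],(700,560),interpolation=cv2.INTER_CUBIC),alpha=1.4))
q=(w-ROOT)@RS; m=(g0[...,0]>1.6*g0[...,2])&(g0[...,1]>1.3*g0[...,2])&(abs(q[...,0])<80)&(abs(q[...,1])<50); q=q[m]; print(len(q),q.min(0),q.max(0),q.mean(0)); print(np.polyfit(q[:,2],q[:,0],1),np.polyfit(q[:,2],q[:,1],1))
```

```text
[675.31941828 -20.60378411 277.59343518] [-0.42243274  0.56380956 -0.05512146] 0.4686829395992311
631 [-77.9143934  -49.92915838 -74.64595576] [ 20.38195216  29.12516602 472.83868532] [-42.61508075 -18.80594282 170.87401546]
[ 1.60866196e-02 -4.53638660e+01] [-0.06403788 -7.86353316]
```

Picture limit reached, so I check numerically.

Run:
```python
from h import *
for i in range(2):
    f=grab("side");w=cloud(f); g=f["frame"].astype(int); q=(w-ROOT)@RS
    m=(g[...,0]>1.6*g[...,2])&(g[...,1]>1.3*g[...,2])&(g[...,1]>.6*g[...,0])&(abs(q[...,0])<80)&(abs(q[...,1])<50)&(q[...,2]<60); q=q[m]
    print("tag",len(q),q.min(0).round(1),q.max(0).round(1),"x(z)",np.polyfit(q[:,2],q[:,0],1).round(3))
r=(g[...,0]>2*g[...,1])&(g[...,0]>2*g[...,2])&(abs(w[...,0]-466)<40)&(abs(w[...,1]+300)<40)
print("red",w[r].mean(0).round(1))
g0=np.load("side.npz"); w0=cloud(g0); h=g0["frame"].astype(int); r=(h[...,0]>2*h[...,1])&(h[...,0]>2*h[...,2])&(abs(w0[...,0]-466)<40)&(abs(w0[...,1]+300)<40);print("red0",w0[r].mean(0).round(1))
q=w-(STOP+np.array([-2,-4,-2])); b=q@AX; rr=np.linalg.norm(q-b[...,None]*AX,axis=-1); m=(rr<12)&(b>120)&(b<165); print("tube top",np.percentile(b[m],[5,50,95]).round(1),m.sum())
```

```text
tag 360 [-55.2 -37.3 -73.2] [-34.8  32.7  47.4] x(z) [  0.108 -45.027]
tag 360 [-55.4 -35.5 -73. ] [-34.   29.7  47.6] x(z) [  0.108 -44.996]
red [ 462.7 -311.5   40.8]
red0 [ 462.7 -311.7   40.6]
tube top [124.9 136.5 140.9] 35
```

```bash
python3 -c "
from plant import ctrl
print(ctrl.sense()['time_s'],ctrl.job_done())"
```

```text
the job is handed in; nothing more can be done
32.0 None
```

I loaded both green cells into the leaning tube, button up, hung the yellow tag on the peg, let it go, and handed the job in at 32.0 s. No verdict was reported.

- **Cells:** after the first release, the cell's top appeared in the picture where a seated cell should be. After the second, depth put the top at about 139–140 mm along the bore, against 140 mm expected. My last side-camera check gave a median of 136.5 mm and a 95th percentile of 140.9 mm, from few points that probably include the mouth rim.
- **Tag:** two readings in a row agree that it is hanging still and released. It is about 40–45 mm out from the post, with its hole about level with the peg root. It leans about 0.11 rad, and the limit is 0.35.
- **Red cell:** it moved 0.2 mm between my first and last measurements, which is noise.
- **Bystanders:** I did not re-measure the loose things. The arm's path stayed clear of them, and I felt no unexpected contact.

Two things did not go to plan. The side camera read about 2–4 mm off the top camera throughout, so I relied mainly on the top one. The viewer's picture limit blocked my final look, so the last checks are numbers only.

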